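# Sort out the swapped canister lids

### The arm

A 7-joint arm with a two-finger parallel gripper is mounted at the origin on a cart in front of the work surface, level with it; the furniture and walls round the work are solid. World frame = base frame: x ahead of the robot, y to its left, z up, the work surface at z = 0. Lengths are in m, angles in rad, forces in N, time in s.
With the tool pointing down it reaches from about 0.425 to 1.025 m from the base axis. Payload 9.4 kg.
Tool frame: the origin (TCP) lies where the fingers leave the gripper's body, on its centre line; the fingertips stand 84 mm ahead of it and the grasp point (between the pads) lies 65 mm ahead of it; z points along the fingers, y is the line along which they close (so a half turn about z gives the same grasp; the last joint's range is limited). The gripper opens to 93 mm and grips with 3 to 60 N. Pads are 15 mm wide; open, the fingers measure 128 mm over their backs; the gripper's body (75 mm by 188 mm) begins 65 mm behind the grasp point.
Start: joints at [-1.271, 0.599, -0.003, 1.599, 0.002, 0.943, -0.08], TCP at [0.267, 0.674, 0.303] pointing down, gripper open.
Joint ranges: [-2.57, 2.57], [-0.35, 1.97], [-1.29, 1.29], [0.11, 2.56], [-1.05, 4.19], [0.11, 1.86], [-2.63, 2.63]. Speed limits (rad/s): [2.22, 2.22, 3.01, 3.01, 3.14, 3.14, 3.14].

### API

Orientations are given as a unit quaternion [w, x, y, z].
In Python, from bench import robot gives the robot as it stands.
- The arm moves only by the tool step_arm, never from a script. Its argument "increments" is a list of rows, each an object with "dp": the shift along the world's x, y, z in mm, a list of three; "angular": the turn, a rotation vector about the world's x, y, z in rad, a list of three; "hand": the finger opening in mm, from 0 to 93. In form: [{"dp": [tx, ty, tz], "angular": [wx, wy, wz], "hand": hand}, ...]. A call has 1 to 20 rows; each row is the pose to reach, as a shift and turn from the pose commanded when the call began; what a row does not reach only later rows make up. A row lasts 1/12 s, in which the tool goes at most 41.7 mm and 7.16 degrees, less where a joint would pass 70% of its speed; a pose out of reach is approached as far as the arm can. A call with a gripper value outside its range is refused whole. The fingers move at their own pace and stop on an object; "newtons" is the grip in N (left out, the last holds). Time passes only in rows, so rows that repeat a pose let the fingers close. It gives the time, the measured TCP pose, the force, the opening and the grip force at its end, in the units of the state.
- robot.get_state(): the state, without advancing time (a new reading comes with each control period).
- robot.get_image(name): name is "side" or "top"; returns a dict with "frame" (400x640x3 uint8, blue, green, red), "fx", "fy", "cx", "cy" (pixels), "R" (3x3) and "t" (3): a world point X has camera coordinates R X + t. Camera axes: x right, y down, z forward; pixel columns grow to the right and rows downward; lengths in m; the calibration is good to about 2 mm. A picture is of the moment at which its call begins. There is no depth.
- robot.hand_in(): hands the job in; it is judged then, once.
The state is a dict: "t": time; "joints": joint angles; "joint_vel": joint speeds; "joint_torque": joint torques, N m; "tcp_pos": TCP position; "eef_rot": TCP orientation; "ft_force": force on the tool from outside, world axes, zero at the start; "moment": the same for the moment, N m; "width": opening from 0.0 (shut) to 1.0 (fully open); "gripper_force": force on a finger pad.
Only numpy, scipy, OpenCV 4.12 (cv2) and the standard library are available. Lean on these libraries where they do the work, as an engineer would, in place of code of your own. Each camera call takes 0.05 s, during which the arm holds its last target. There are 200 camera calls.

### The job

After the washing-up the lids were laid on the wrong storage canisters, where they do not fit. Put every lid on the canister whose mouth has its shape, pressed in far enough that its plate lies flat on the rim all round; the one lid that has to wait meanwhile goes on the empty drying mat, set down the right way up and let go. Leave the canisters standing where they are (a nudge of a centimetre does no harm).

Things in the scene. Friction and masses are not known exactly. Their poses are not given: they have to be found in the camera images.
- round_canister: round white stoneware canister, open at the top: 104 mm outside diameter, 120 mm high, wall 7 mm, so the mouth is a round hole of 90 mm. The square lid lies on it at the start. Origin at the centre of its foot, z up; loose, about 0.85 kg.
- square_canister: square white stoneware canister, open at the top: 98 x 98 mm outside, 100 mm high, wall 6 mm, so the mouth is a square of 86 x 86 mm, sides along its x and y. The oblong lid lies on it at the start. Origin at the centre of its foot, z up; loose, about 0.85 kg.
- oblong_canister: oblong white stoneware canister, open at the top: 132 mm (along its x) by 76 mm (along its y) outside, 90 mm high, wall 6 mm, so the mouth is 120 x 64 mm. The round lid lies on it at the start. Origin at the centre of its foot, z up; loose, about 0.85 kg.
- round_lid: round wooden lid: plate 98 mm diameter, plug below 84 mm diameter with a bevelled grey seal. Seated, its origin is 108 mm above the round canister's; at first 12 mm proud on the oblong one. Origin: centre of the plug's underside, z up: plug 0-12 mm, plate 12-20, knob 20-48. Grasp the knob, a central square block 24 x 24 x 28 mm, sides along the lid's x and y. 0.12 kg.
- square_lid: square wooden lid: plate 93 x 93 mm, plug below 80 x 80 mm, rounded grey seal. Seated (any quarter turn), its origin is 88 mm above the square canister's; at first 12 mm proud on the round one. Origin: centre of the plug's underside, z up: plug 0-12 mm, plate 12-20, knob 20-48. Grasp the knob, a central square block 24 x 24 x 28 mm, sides along the lid's x and y. 0.12 kg.
- oblong_lid: oblong wooden lid: plate 126 mm (along its x) by 70 mm, plug below 114 x 58 mm, rounded grey seal. Seated (either way round), its origin is 78 mm above the oblong canister's; at first 12 mm proud on the square one. Origin: centre of the plug's underside, z up: plug 0-12 mm, plate 12-20, knob 20-48. Grasp the knob, a central square block 24 x 24 x 28 mm, sides along the lid's x and y. 0.12 kg.
- drying_mat: flat grey ribbed drying mat, 150 x 150 mm, fixed, empty: the free place. Origin: centre of its underside; rib tops 6 mm above it. Mat and canisters stand in a row in any order, centres 150 mm or more apart, a 90 mm salt shaker in the row's middle gap, small things before and right of it. Lids carried with the underside 0.18 m above the counter clear all in the row.

How it is judged:
By the outcome, as a careful person would: the job done as asked, in the order asked, and still so for the second after the job is handed in, with the robot touching nothing.
It also fails if it takes over 106 s, if anything falls off the work surface, if the arm or the gripper's body presses on something with over 40 N, if the wrist force passes 120 N, or if a joint passes its speed limit or range.

## Working session

There is one attempt and no reset: what is moved stays moved. The work goes in short steps, Python scripts to look and compute and a tool call to move; the robot and the scene stay as the last step left them, time stands still between calls to the robot, and variables do not carry over. Pictures are saved under pics/ and viewed, at most 14 in all, crops included, and the job is handed in when it is done.

Besides the shell and the picture viewer there is one more tool, called after ">>>" as name(argument=value, ...), one argument or row to a line, values as JSON. step_arm: Moves the arm, as the interface text tells. Its arguments: {"type":"object","properties":{"increments":{"type":"array","items":{"type":"object","properties":{"dp":{"type":"array","items":{"type":"number"}},"angular":{"type":"array","items":{"type":"number"}},"hand":{"type":"number"}}}},"newtons":{"type":"number"}},"required":["increments"]}

```bash
mkdir -p pics; cat > h.py <<'E'
import numpy as np,cv2
from bench import robot
def cam(n,save=None):
    im=robot.get_image(n)
    if save: cv2.imwrite('pics/'+save,im['frame'])
    return im
def ray(im,u,v,z):
    R=np.array(im['R']);t=np.array(im['t']);c=-R.T@t
    d=R.T@np.array([(u-im['cx'])/im['fx'],(v-im['cy'])/im['fy'],1])
    return c+d*(z-c[2])/d[2]
def proj(im,X):
    p=np.array(im['R'])@np.array(X)+np.array(im['t'])
    return np.array([p[0]/p[2]*im['fx']+im['cx'],p[1]/p[2]*im['fy']+im['cy']])
E
python3 - <<'E'
from h import *
a=cam('top','t0.png');b=cam('side','s0.png')
for i in(a,b): R=np.array(i['R']);print(-R.T@np.array(i['t']),R.round(2).tolist(),i['fx'],i['cx'],i['cy'])
print(robot.get_state())
E
```

```text
[-0.09231209 -0.06262101  1.2018277 ] [[0.1, -1.0, 0.0], [-0.88, -0.09, -0.47], [0.47, 0.04, -0.88]] 407.3880581365766 316.47335534931955 201.0505039499178
[-0.20568456 -0.33333132  1.20901436] [[0.39, -0.92, -0.01], [-0.75, -0.32, -0.58], [0.53, 0.23, -0.82]] 449.02395798958923 319.71088272651184 209.1204078253434
{'t': 0.1, 'joints': array([-1.27068571,  0.60003102, -0.00255144,  1.60001656,  0.00177967,
        0.94292779, -0.07980564]), 'joint_vel': array([-1.50776708e-03, -1.65325697e-03, -8.49877897e-05, -2.35638997e-03,
       -1.03570723e-03,  7.19981599e-04, -8.40475327e-04]), 'joint_torque': array([ 5.76463644e-03, -7.66555595e+01,  1.50213718e+00, -2.52934939e+01,
       -5.23677212e-02,  1.36589870e-02,  6.48758555e-05]), 'tcp_pos': array([0.26664785, 0.67384816, 0.30196822]), 'eef_rot': array([-7.57412167e-05,  1.87269277e-01,  9.82308374e-01, -6.86054147e-04]), 'ft_force': array([-0.52498665, -0.1115989 , -0.11331638]), 'moment': array([0.03811369, 0.03162902, 0.0202702 ]), 'gripper_force': 0.0, 'width': 0.9991116100443502}
```

View pics/t0.png

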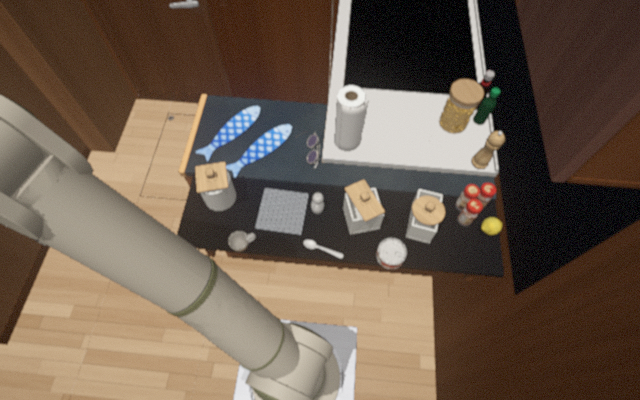

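View pics/s0.png

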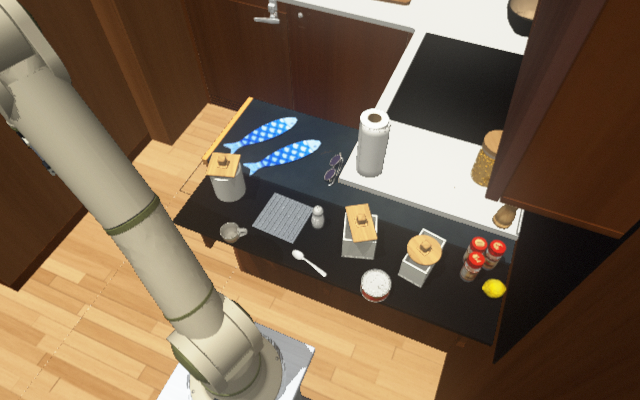

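The top view shows the round canister with the square lid at (213,180), the mat at (283,211), the shaker at (318,203), the square canister with the oblong lid at (363,203), and the oblong canister with the round lid at (428,212). Next I'll view enlarged crops.

```bash
python3 - <<'E'
from h import *
t=cv2.imread('pics/t0.png');s=cv2.imread('pics/s0.png')
z=lambda i,x,y,w,h,k:cv2.resize(i[y:y+h,x:x+w],None,fx=k,fy=k,interpolation=cv2.INTER_CUBIC)
r=np.vstack([np.hstack([z(t,185,155,65,65,6),z(t,335,172,65,65,6)]),])
r2=np.hstack([z(t,398,180,65,65,6),z(t,250,183,65,65,6)])
cv2.imwrite('pics/c1.png',cv2.resize(np.vstack([r,r2]),(600,600)))
q=lambda x,y:z(s,x,y,65,65,6)
cv2.imwrite('pics/c2.png',cv2.resize(np.vstack([np.hstack([q(195,145),q(330,197)]),np.hstack([q(392,225),q(250,185)])]),(600,600)))
for n,p in dict(rl=(213,172),ol=(365,191),rd=(431,203)).items(): 
  print(n,t[p[1]+6,p[0]-5:p[0]+5:3].tolist())
E
```

```text
rl [[107, 140, 168], [106, 139, 168], [126, 165, 195], [138, 180, 209]]
ol [[109, 144, 169], [137, 179, 210], [131, 170, 199], [104, 138, 165]]
rd [[78, 110, 132], [94, 129, 153], [109, 145, 172], [126, 166, 197]]
```

View pics/c1.png

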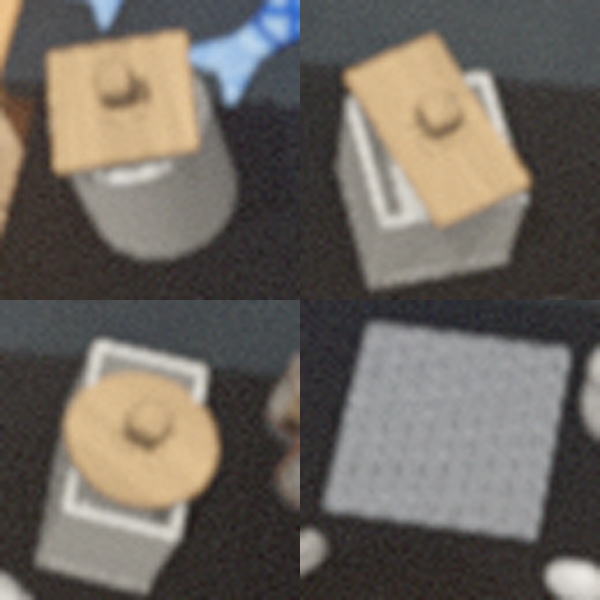

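View pics/c2.png

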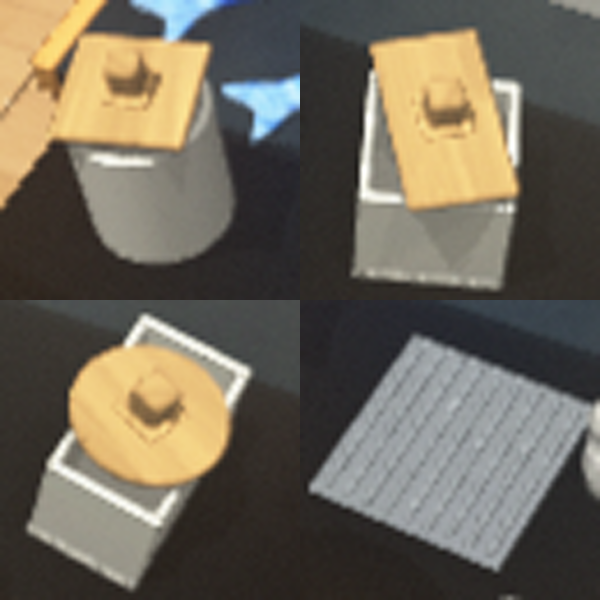

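The crops show the lids' plate corners clearly. The canister rims and feet and the mat's corners are visible too. I'll fit poses from these picks in both views, plus lid silhouettes.

```bash
cat >> h.py <<'E'
from scipy.optimize import least_squares,minimize
def fitpts(obs,x0):
    # obs: list of (im,(u,v),local xyz); pose x,y,yaw
    def f(p):
        c,s=np.cos(p[2]),np.sin(p[2]);r=[]
        for im,uv,X in obs: r+=list(proj(im,[p[0]+c*X[0]-s*X[1],p[1]+s*X[0]+c*X[1],X[2]])-uv)
        return r
    o=least_squares(f,x0,loss='soft_l1');return o.x,np.sqrt(np.mean(np.square(f(o.x))))
def outline(kind):
    if kind=='round': a=np.linspace(0,2*np.pi,40);return np.c_[np.cos(a),np.sin(a)]*.049
    a,b=(.0465,.0465) if kind=='square' else (.063,.035)
    return np.array([[a,b],[-a,b],[-a,-b],[a,-b]])
def lidmask(im,kind,p,K=4):
    m=np.zeros((400*K,640*K),np.uint8);k=.012
    for P,z0,z1 in((outline(kind),p[3]+.012,p[3]+.020),(np.array([[k,k],[-k,k],[-k,-k],[k,-k]]),p[3]+.02,p[3]+.048)):
        c,s=np.cos(p[2]),np.sin(p[2]);Q=P@np.array([[c,s],[-s,c]])+p[:2]
        pts=np.array([proj(im,[q[0],q[1],z]) for q in Q for z in(z0,z1)])
        cv2.fillConvexPoly(m,cv2.convexHull(((pts+.5)*K*16-8).round().astype(np.int32)),255,shift=4)
    return cv2.resize(m,(640,400),interpolation=cv2.INTER_AREA)/255.
def fitlid(ims,kind,p0,z,freeyaw=True):
    W=[]
    for im in ims:
        f=im['frame'].astype(float);u,v=proj(im,[p0[0],p0[1],z+.02]).astype(int)
        sat=(f[...,2]-f[...,0])/(f[...,2]+1)
        w=np.clip((sat-.18)/.14,0,1)*(f[...,2]>60)*(sat<.58)
        box=np.zeros_like(w);box[max(0,v-30):v+30,max(0,u-32):u+32]=1;W.append((w,box))
    def cost(q):
        return sum((((lidmask(im,kind,[q[0]/1e3,q[1]/1e3,q[2]/40,z])-w)**2)*b).sum() for im,(w,b) in zip(ims,W))
    q=np.array([p0[0]*1e3,p0[1]*1e3,p0[2]*40])
    o=minimize(cost,q,method='Nelder-Mead',options=dict(initial_simplex=[q,q+[6,0,0],q+[0,6,0],q+[0,0,6]],xatol=.1,fatol=.05))
    return np.array([o.x[0]/1e3,o.x[1]/1e3,o.x[2]/40]),o.fun
E
cat > m1.py <<'E'
from h import *
T=cam('top');S=cam('side');k=65/300
def pk(o,q,uv): return np.array(o)+(np.array(uv)-300*np.array(q))*k-.4
def P(cam_,o,q,l,X): return [(cam_,pk(o,q,uv),x) for uv,x in zip(l,X)]
m=.075;MX=[(m,m,.004),(m,-m,.004),(-m,-m,.004),(-m,m,.004)]
print('mat',fitpts(P(T,(250,183),(1,1),[(370,321),(571,347),(539,541),(324,510)],MX)+P(S,(250,185),(1,1),[(414,334),(595,408),(498,571),(309,489)],MX),[.6,.1,0]))
a=.049;X=[(a,-a,.1),(-a,a,.1),(-a,-a,.1),(-a,a,0),(-a,-a,0)]
print('sq',fitpts(P(T,(335,172),(1,0),[(488,70),(382,226),(528,206),(370,290),(510,262)],X)+P(S,(330,197),(1,0),[(521,82),(360,197),(516,212),(353,277),(500,289)],X),[.6,-.15,0]))
a,b=.066,.038;X=[(a,b,.09),(a,-b,.09),(-a,-b,.09),(-a,b,.09),(-a,b,0),(-a,-b,0)]
print('ob',fitpts(P(T,(398,180),(0,1),[(97,339),(209,365),(186,541),(62,511),(36,569),(148,594)],X)+P(S,(392,225),(0,1),[(143,314),(251,372),(162,523),(52,461),(28,529),(134,590)],X),[.6,-.3,0]))
for kind,z,uv,y in(('square',.12,(212,174),0),('oblong',.1,(365,198),.5),('round',.09,(429,210),.3)):
    p=ray(T,*uv,z+.02);print(kind,p,fitlid([T,S],kind,[p[0],p[1],y],z),[fitlid([i],kind,[p[0],p[1],y],z) for i in(T,S)])
E
python3 m1.py
```

```text
mat (array([ 0.49815693,  0.10549672, -0.04919068]), np.float64(0.40603660117677726))
sq (array([ 0.4980269 , -0.15400438,  0.29905102]), np.float64(0.5332658081282812))
ob (array([ 0.50283178, -0.34882066, -0.17813411]), np.float64(0.6789942962488486))
square [0.53196405 0.31741133 0.14      ] (array([0.52613008, 0.32144358, 0.27432914]), np.float64(1794.6367949648902)) [(array([0.52583293, 0.32163081, 0.27705066]), np.float64(651.0641588789558)), (array([0.52695854, 0.32115514, 0.26770573]), np.float64(1140.06620554549))]
oblong [ 0.50525445 -0.15354895  0.12      ] (array([ 0.50436426, -0.15198378,  0.57419447]), np.float64(43.35876204338325)) [(array([ 0.50303209, -0.15108394,  0.59372976]), np.float64(25.765846558547405)), (array([ 0.50477545, -0.15214156,  0.5681674 ]), np.float64(8.517411776293763))]
round [ 0.48857763 -0.34733322  0.11      ] (array([ 0.49335034, -0.34710533,  0.2858901 ]), np.float64(79.14857674754603)) [(array([ 0.49111167, -0.34749311,  0.19907713]), np.float64(43.312148523229396)), (array([ 0.49448771, -0.34719481,  0.25888768]), np.float64(15.550069111458178))]
```

```bash
cat > m2.py <<'E'
from h import *
T=cam('top');S=cam('side');k=65/300
P=lambda c,o,l,X:[(c,np.array(o)+np.array(uv)*k-.4,x) for uv,x in zip(l,X)]
a=.0465;X=[(a,a,.14),(a,-a,.14),(-a,-a,.14),(-a,a,.14)]
A=P(T,(185,155),[(47,52),(185,30),(199,145),(55,169)],X);B=P(S,(195,145),[(82,35),(211,43),(184,145),(54,137)],X)
for o in(A+B,A,B):print('sqlid',fitpts(o,[.53,.32,.15]))
out=[]
for im,c,z in((T,(.4935,-.347),.138),(S,(.4935,-.347),.138),(S,(.5045,-.152),.148),(S,(.53,.32),.168)):
    h=.03;pts=[(c[0]+h,c[1]+h),(c[0]+h,c[1]-h),(c[0]-h,c[1]-h),(c[0]-h,c[1]+h)]
    H=cv2.getPerspectiveTransform(np.float32([proj(im,[*q,z]) for q in pts]),np.float32([[0,0],[300,0],[300,300],[0,300]]))
    out.append(cv2.warpPerspective(im['frame'],H,(300,300),flags=cv2.INTER_CUBIC))
cv2.imwrite('pics/k.png',np.vstack([np.hstack(out[:2]),np.hstack(out[2:])]))
E
python3 m2.py
```

```text
sqlid (array([0.52589994, 0.31799713, 0.30472588]), np.float64(0.55006384973568))
sqlid (array([0.52526755, 0.31916429, 0.29512356]), np.float64(0.15677282262283146))
sqlid (array([0.52661618, 0.31613618, 0.31952001]), np.float64(0.44570171609592973))
```

View pics/k.png

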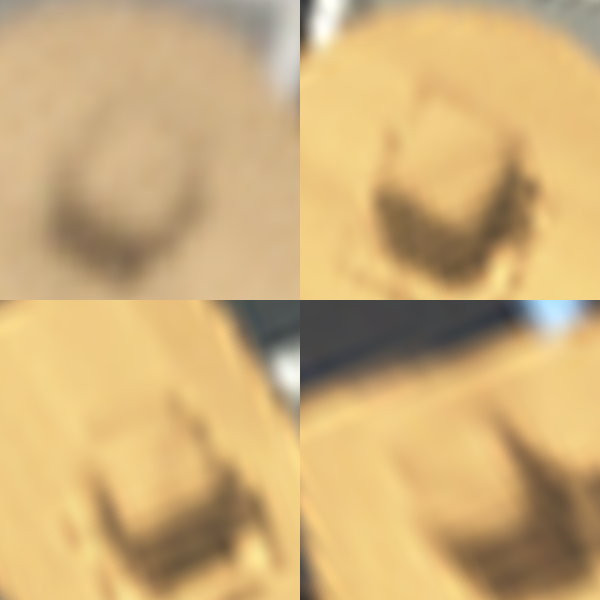

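The knob tops are visible. The round lid's knob is turned about -27°, the oblong lid's about 33° and the square lid's about 17.5°. The square lid goes to the mat first, so I'll move above it now.

>>> step_arm(
  increments=[
    {"dp":[259,-356,0],"angular":[0,0,-0.888],"hand":60},
    {"dp":[259,-356,0],"angular":[0,0,-0.888],"hand":60},
    {"dp":[259,-356,0],"angular":[0,0,-0.888],"hand":60},
    {"dp":[259,-356,0],"angular":[0,0,-0.888],"hand":60},
    {"dp":[259,-356,0],"angular":[0,0,-0.888],"hand":60},
    {"dp":[259,-356,0],"angular":[0,0,-0.888],"hand":60},
    {"dp":[259,-356,0],"angular":[0,0,-0.888],"hand":60},
    {"dp":[259,-356,0],"angular":[0,0,-0.888],"hand":60},
    {"dp":[259,-356,0],"angular":[0,0,-0.888],"hand":60},
    {"dp":[259,-356,0],"angular":[0,0,-0.888],"hand":60},
    {"dp":[259,-356,0],"angular":[0,0,-0.888],"hand":60},
    {"dp":[259,-356,0],"angular":[0,0,-0.888],"hand":60},
    {"dp":[259,-356,-20],"angular":[0,0,-0.888],"hand":60},
    {"dp":[259,-356,-40],"angular":[0,0,-0.888],"hand":60},
    {"dp":[259,-356,-40],"angular":[0,0,-0.888],"hand":60},
    {"dp":[259,-356,-40],"angular":[0,0,-0.888],"hand":60},
  ],
  newtons=25,
)

```text
t: 1.63
tcp_pos: [0.5251, 0.3185, 0.2622]
eef_rot: [-0.0, 0.591, 0.807, -0.001]
ft_force: [-0.0, -0.5, 0.3]
width: 0.645
gripper_force: 0.0
```

>>> step_arm(
  increments=[
    {"dp":[0,0,-20],"hand":60},
    {"dp":[0,0,-34],"hand":60},
    {"dp":[0,0,-34],"hand":60},
    {"dp":[0,0,-34],"hand":20},
    {"dp":[0,0,-34],"hand":15},
    {"dp":[0,0,-34],"hand":15},
    {"dp":[0,0,-34],"hand":15},
    {"dp":[0,0,-34],"hand":15},
    {"dp":[0,0,-34],"hand":15},
    {"dp":[0,0,-34],"hand":15},
  ],
)

```text
schema error: expected keys dp, angular, hand
```

>>> step_arm(
  increments=[
    {"dp":[0,0,-20],"angular":[0,0,0],"hand":60},
    {"dp":[0,0,-34],"angular":[0,0,0],"hand":60},
    {"dp":[0,0,-34],"angular":[0,0,0],"hand":60},
    {"dp":[0,0,-34],"angular":[0,0,0],"hand":20},
    {"dp":[0,0,-34],"angular":[0,0,0],"hand":15},
    {"dp":[0,0,-34],"angular":[0,0,0],"hand":15},
    {"dp":[0,0,-34],"angular":[0,0,0],"hand":15},
    {"dp":[0,0,-34],"angular":[0,0,0],"hand":15},
    {"dp":[0,0,-34],"angular":[0,0,0],"hand":15},
    {"dp":[0,0,-34],"angular":[0,0,0],"hand":15},
  ],
)

```text
t: 2.47
tcp_pos: [0.5258, 0.3182, 0.2292]
eef_rot: [0.0, 0.591, 0.807, 0.0]
ft_force: [-1.4, -0.2, 3.6]
width: 0.258
gripper_force: 25.0
```

>>> step_arm(
  increments=[
    {"dp":[0,0,35],"angular":[0,0,0],"hand":15},
    {"dp":[0,0,66],"angular":[0,0,0],"hand":15},
    {"dp":[0,0,66],"angular":[0,0,0],"hand":15},
    {"dp":[-28,-213,66],"angular":[0,0,0],"hand":15},
    {"dp":[-28,-213,66],"angular":[0,0,0],"hand":15},
    {"dp":[-28,-213,66],"angular":[0,0,0],"hand":15},
    {"dp":[-28,-213,66],"angular":[0,0,0],"hand":15},
    {"dp":[-28,-213,66],"angular":[0,0,0],"hand":15},
    {"dp":[-28,-213,66],"angular":[0,0,0],"hand":15},
    {"dp":[-28,-213,66],"angular":[0,0,0],"hand":15},
    {"dp":[-28,-213,26],"angular":[0,0,0],"hand":15},
    {"dp":[-28,-213,-14],"angular":[0,0,0],"hand":15},
    {"dp":[-28,-213,-54],"angular":[0,0,0],"hand":15},
    {"dp":[-28,-213,-85],"angular":[0,0,0],"hand":15},
    {"dp":[-28,-213,-100],"angular":[0,0,0],"hand":15},
    {"dp":[-28,-213,-105],"angular":[0,0,0],"hand":15},
    {"dp":[-28,-213,-105],"angular":[0,0,0],"hand":15},
    {"dp":[-28,-213,-105],"angular":[0,0,0],"hand":15},
  ],
)

```text
t: 3.97
tcp_pos: [0.4982, 0.106, 0.124]
eef_rot: [0.0, 0.591, 0.807, 0.0]
ft_force: [-0.1, -0.3, -0.7]
width: 0.253
gripper_force: 25.0
```

>>> step_arm(
  increments=[
    {"dp":[0,0,-4],"angular":[0,0,0],"hand":15},
    {"dp":[0,0,-7],"angular":[0,0,0],"hand":15},
    {"dp":[0,0,-9],"angular":[0,0,0],"hand":15},
    {"dp":[0,0,-9],"angular":[0,0,0],"hand":15},
  ],
)

```text
t: 4.3
tcp_pos: [0.4981, 0.1054, 0.1152]
eef_rot: [0.0, 0.591, 0.807, 0.001]
ft_force: [-0.3, 0.6, -1.1]
width: 0.255
gripper_force: 25.0
```

>>> step_arm(
  increments=[
    {"dp":[0,0,-2],"angular":[0,0,0],"hand":15},
    {"dp":[0,0,-2],"angular":[0,0,0],"hand":60},
    {"dp":[0,0,-2],"angular":[0,0,0],"hand":60},
    {"dp":[0,0,-2],"angular":[0,0,0],"hand":60},
    {"dp":[0,0,-2],"angular":[0,0,0],"hand":60},
    {"dp":[0,0,38],"angular":[0,0,0],"hand":60},
    {"dp":[0,0,78],"angular":[0,0,0],"hand":60},
    {"dp":[0,0,118],"angular":[0,0,0],"hand":60},
    {"dp":[0,0,158],"angular":[0,0,0],"hand":60},
    {"dp":[0,-40,158],"angular":[0,0,0],"hand":60},
  ],
)

```text
t: 5.13
tcp_pos: [0.5004, 0.0728, 0.2786]
eef_rot: [0.002, 0.586, 0.81, 0.005]
ft_force: [1.8, 0.5, 0.3]
width: 0.643
gripper_force: 0.0
```

>>> step_arm(
  increments=[
    {"dp":[-5,-412,0],"angular":[0,0,-0.778],"hand":60},
    {"dp":[-5,-412,0],"angular":[0,0,-0.778],"hand":60},
    {"dp":[-5,-412,0],"angular":[0,0,-0.778],"hand":60},
    {"dp":[-5,-412,0],"angular":[0,0,-0.778],"hand":60},
    {"dp":[-5,-412,0],"angular":[0,0,-0.778],"hand":60},
    {"dp":[-5,-412,0],"angular":[0,0,-0.778],"hand":60},
    {"dp":[-5,-412,0],"angular":[0,0,-0.778],"hand":60},
    {"dp":[-5,-412,0],"angular":[0,0,-0.778],"hand":60},
    {"dp":[-5,-412,0],"angular":[0,0,-0.778],"hand":60},
    {"dp":[-5,-412,0],"angular":[0,0,-0.778],"hand":60},
    {"dp":[-5,-412,0],"angular":[0,0,-0.778],"hand":60},
    {"dp":[-5,-412,0],"angular":[0,0,-0.778],"hand":60},
    {"dp":[-5,-412,0],"angular":[0,0,-0.778],"hand":60},
  ],
)

```text
t: 6.22
tcp_pos: [0.4925, -0.3462, 0.2723]
eef_rot: [-0.001, 0.853, 0.522, -0.0]
ft_force: [0.4, -0.4, -0.4]
width: 0.644
gripper_force: 0.0
```

```bash
python3 - <<'E'
from h import *
t=cam('top','t1.png');s=cam('side','s1.png')
z=lambda i,x,y:cv2.resize(i['frame'][y:y+65,x:x+65],(300,300),interpolation=cv2.INTER_CUBIC)
cv2.imwrite('pics/c3.png',np.vstack([np.hstack([z(t,185,155),z(t,250,178)]),np.hstack([z(s,195,145),z(s,250,180)])]))
for i in ([t,s],[t],[s]): print(fitlid(i,'square',[.498,.105,.3],.006))
E
```

```text
(array([0.49796637, 0.10519231, 0.31214895]), np.float64(712.0582039671714))
(array([0.49803159, 0.10598774, 0.29806339]), np.float64(38.37789722552381))
(array([0.50129731, 0.10299114, 0.39985877]), np.float64(665.5064651551488))
```

View pics/c3.png

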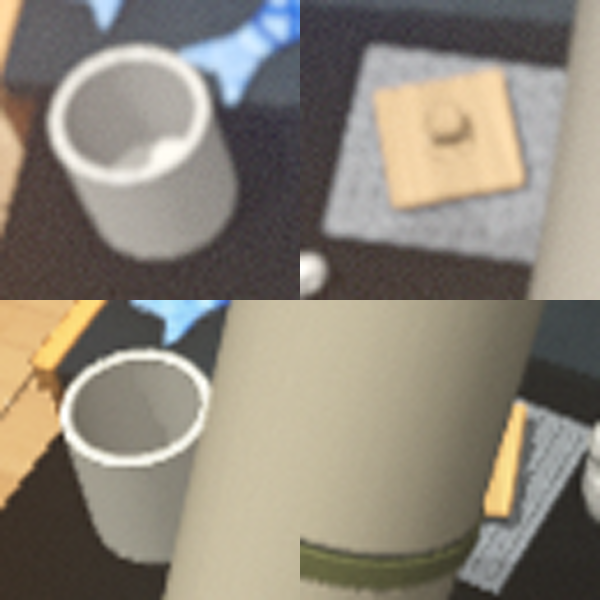

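View pics/t1.png

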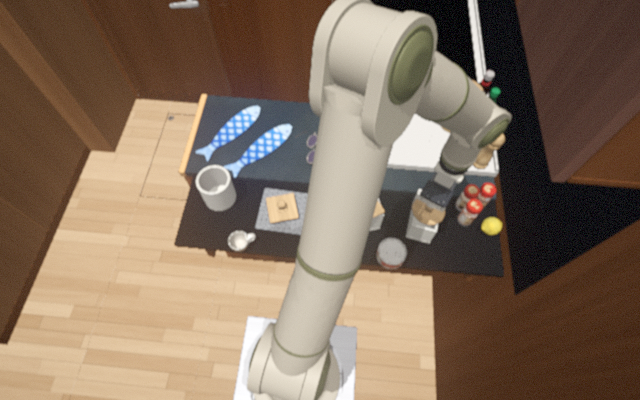

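The square lid lies flat in the mat's middle. The round canister's rim is now open, spanning about (196–231, 165–195) in the top view. I'll measure it and grasp the round lid.

>>> step_arm(
  increments=[
    {"dp":[0,0,-35],"angular":[0,0,0],"hand":60},
    {"dp":[0,0,-60],"angular":[0,0,0],"hand":60},
    {"dp":[0,0,-73],"angular":[0,0,0],"hand":60},
    {"dp":[0,0,-73],"angular":[0,0,0],"hand":60},
    {"dp":[0,0,-73],"angular":[0,0,0],"hand":15},
    {"dp":[0,0,-73],"angular":[0,0,0],"hand":15},
    {"dp":[0,0,-73],"angular":[0,0,0],"hand":15},
    {"dp":[0,0,-73],"angular":[0,0,0],"hand":15},
    {"dp":[0,0,-73],"angular":[0,0,0],"hand":15},
    {"dp":[0,0,-73],"angular":[0,0,0],"hand":15},
  ],
)

```text
t: 7.15
tcp_pos: [0.4929, -0.3469, 0.2003]
eef_rot: [0.0, 0.853, 0.522, 0.0]
ft_force: [-0.9, -0.2, 0.5]
width: 0.26
gripper_force: 0.4
```

```bash
python3 - <<'E'
from h import *
t=cam('top');s=cam('side');k=65/300
a=np.linspace(0,2*np.pi,200)
def ext(im,p): 
    q=np.array([proj(im,[p[0]+.052*np.cos(b),p[1]+.052*np.sin(b),.12]) for b in a]);return [*q.min(0),*q.max(0)]
A=np.array([185+49*k,155+45*k,185+212*k,155+187*k])-.4
B=np.array([195+61*k,145+48*k,195+213*k,145+167*k])-.4
for n,f in(('both',lambda p:np.r_[ext(t,p)-A,ext(s,p)-B]),('t',lambda p:ext(t,p)-A),('s',lambda p:ext(s,p)-B)):
    o=least_squares(f,[.53,.32],diff_step=1e-3);print(n,o.x,o.fun.round(2))
E
```

```text
both [0.52593634 0.31733693] [ 0.87  0.58 -0.59 -1.36 -0.27  0.8  -0.25  0.05]
t [0.52432705 0.31742297] [ 0.72  1.01 -0.72 -0.9 ]
s [0.52773368 0.31743911] [-0.    0.41  0.   -0.38]
```

>>> step_arm(
  increments=[
    {"dp":[0,0,0],"angular":[0,0,0],"hand":15},
    {"dp":[0,0,0],"angular":[0,0,0],"hand":15},
    {"dp":[0,0,40],"angular":[0,0,0],"hand":15},
    {"dp":[0,0,80],"angular":[0,0,0],"hand":15},
    {"dp":[0,0,112],"angular":[0,0,0],"hand":15},
    {"dp":[0,0,112],"angular":[0,0,0],"hand":15},
  ],
)

```text
t: 7.75
tcp_pos: [0.494, -0.3488, 0.3176]
eef_rot: [0.004, 0.853, 0.522, 0.002]
ft_force: [-0.2, -1.0, -1.5]
width: 0.257
gripper_force: 24.9
```

>>> step_arm(
  increments=[
    {"dp":[33,664,0],"angular":[0,0,1.0],"hand":15},
    {"dp":[33,664,0],"angular":[0,0,1.0],"hand":15},
    {"dp":[33,664,0],"angular":[0,0,1.0],"hand":15},
    {"dp":[33,664,0],"angular":[0,0,1.0],"hand":15},
    {"dp":[33,664,0],"angular":[0,0,1.0],"hand":15},
    {"dp":[33,664,0],"angular":[0,0,1.0],"hand":15},
    {"dp":[33,664,0],"angular":[0,0,1.0],"hand":15},
    {"dp":[33,664,0],"angular":[0,0,1.0],"hand":15},
    {"dp":[33,664,0],"angular":[0,0,1.0],"hand":15},
    {"dp":[33,664,0],"angular":[0,0,1.0],"hand":15},
    {"dp":[33,664,0],"angular":[0,0,1.0],"hand":15},
    {"dp":[33,664,0],"angular":[0,0,1.0],"hand":15},
    {"dp":[33,664,0],"angular":[0,0,1.0],"hand":15},
    {"dp":[33,664,0],"angular":[0,0,1.0],"hand":15},
    {"dp":[33,664,0],"angular":[0,0,1.0],"hand":15},
    {"dp":[33,664,0],"angular":[0,0,1.0],"hand":15},
    {"dp":[33,664,0],"angular":[0,0,1.0],"hand":15},
    {"dp":[33,664,0],"angular":[0,0,1.0],"hand":15},
    {"dp":[33,664,-30],"angular":[0,0,1.0],"hand":15},
    {"dp":[33,664,-50],"angular":[0,0,1.0],"hand":15},
  ],
)

```text
t: 9.42
tcp_pos: [0.5258, 0.3156, 0.2608]
eef_rot: [0.0, 0.499, 0.867, -0.0]
ft_force: [-0.7, -0.8, -1.9]
width: 0.252
gripper_force: 24.9
```

```bash
python3 - <<'E'
from h import *
t=cam('top','t2.png');s=cam('side','s2.png')
print(robot.get_state()['tcp_pos'])
z=lambda i,x,y,w=65:cv2.resize(i['frame'][y:y+w,x:x+w],(390,390),interpolation=cv2.INTER_CUBIC)
cv2.imwrite('pics/c4.png',np.hstack([z(t,180,145,80),z(s,190,130,80)]))
cv2.imwrite('pics/c5.png',np.vstack([np.hstack([z(t,335,172),z(t,398,180)]),np.hstack([z(s,330,197),z(s,392,225)])])[:,:])
E
python3 -c "
import cv2;i=cv2.imread('pics/c5.png');cv2.imwrite('pics/c5.png',cv2.resize(i,(600,600)))"
```

```text
[0.5245416  0.3146525  0.25867458]
```

View pics/c4.png

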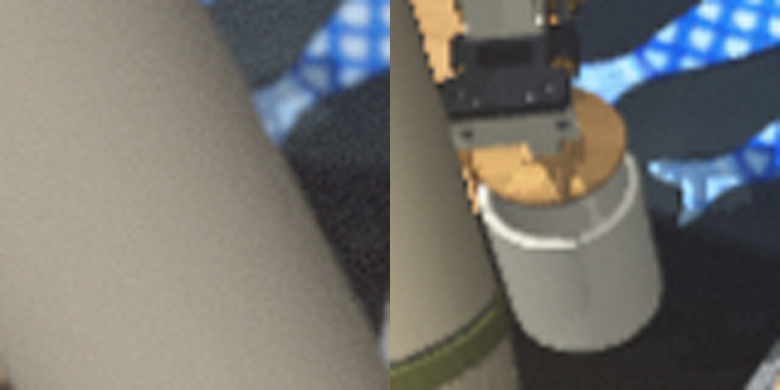

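View pics/c5.png

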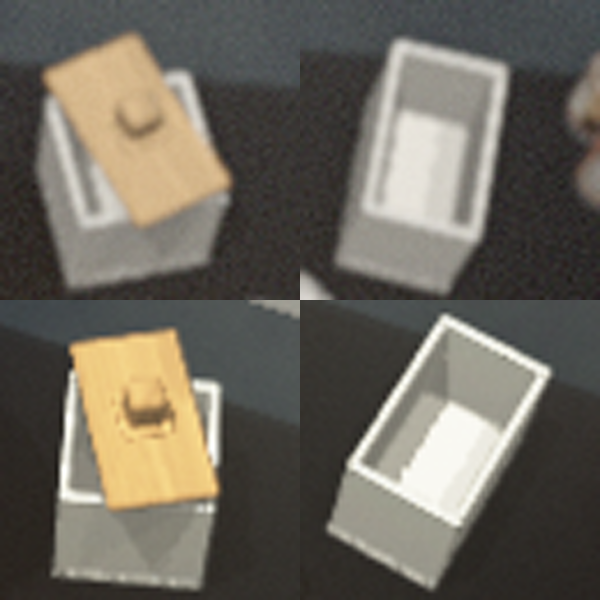

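The lid hangs just above the mouth, slightly toward -y. I'll settle and read the pose.

>>> step_arm(
  increments=[
    {"dp":[0,0,-10],"angular":[0,0,0],"hand":15},
    {"dp":[0,0,-20],"angular":[0,0,0],"hand":15},
    {"dp":[0,0,-20],"angular":[0,0,0],"hand":15},
    {"dp":[0,0,-20],"angular":[0,0,0],"hand":15},
  ],
)

```text
t: 9.85
tcp_pos: [0.5258, 0.3168, 0.2418]
eef_rot: [-0.0, 0.498, 0.867, -0.0]
ft_force: [-0.2, -0.2, -2.0]
width: 0.257
gripper_force: 24.9
```

>>> step_arm(
  increments=[
    {"dp":[0,0,-6],"angular":[0,0,0],"hand":15},
    {"dp":[0,0,-10],"angular":[0,0,0],"hand":15},
    {"dp":[0,0,-13],"angular":[0,0,0],"hand":15},
    {"dp":[0,0,-15],"angular":[0,0,0],"hand":15},
    {"dp":[0,0,-15],"angular":[0,0,0],"hand":15},
  ],
)

```text
t: 10.27
tcp_pos: [0.5256, 0.3171, 0.2263]
eef_rot: [-0.0, 0.498, 0.867, -0.0]
ft_force: [-0.5, -0.0, -0.8]
width: 0.255
gripper_force: 24.9
```

>>> step_arm(
  increments=[
    {"dp":[0,0,-3],"angular":[0,0,0],"hand":15},
    {"dp":[0,0,-6],"angular":[0,0,0],"hand":15},
    {"dp":[0,0,-9],"angular":[0,0,0],"hand":15},
    {"dp":[0,0,-9],"angular":[0,0,0],"hand":15},
  ],
)

```text
t: 10.6
tcp_pos: [0.5258, 0.3172, 0.2179]
eef_rot: [0.0, 0.498, 0.867, 0.0]
ft_force: [-0.6, -0.5, 3.3]
width: 0.256
gripper_force: 25.0
```

>>> step_arm(
  increments=[
    {"dp":[0,0,-2],"angular":[0,0,0],"hand":15},
    {"dp":[0,0,-4],"angular":[0,0,0],"hand":15},
    {"dp":[0,0,-4],"angular":[0,0,0],"hand":15},
  ],
)

```text
t: 10.85
tcp_pos: [0.5259, 0.3171, 0.2163]
eef_rot: [0.0, 0.498, 0.867, 0.001]
ft_force: [-6.9, -3.2, 27.1]
width: 0.252
gripper_force: 25.0
```

>>> step_arm(
  increments=[
    {"dp":[0,0,2],"angular":[0,0,0],"hand":60},
    {"dp":[0,0,2],"angular":[0,0,0],"hand":60},
    {"dp":[0,0,2],"angular":[0,0,0],"hand":60},
    {"dp":[0,0,2],"angular":[0,0,0],"hand":60},
    {"dp":[0,0,40],"angular":[0,0,0],"hand":60},
    {"dp":[0,0,76],"angular":[0,0,0],"hand":60},
    {"dp":[0,-20,76],"angular":[0,0,0],"hand":60},
  ],
)

```text
t: 11.43
tcp_pos: [0.5275, 0.3017, 0.2949]
eef_rot: [0.001, 0.496, 0.868, 0.004]
ft_force: [1.1, 0.5, -0.4]
width: 0.639
gripper_force: 0.0
```

>>> step_arm(
  increments=[
    {"dp":[-22,-449,0],"angular":[0,0,-0.469],"hand":60},
    {"dp":[-22,-449,0],"angular":[0,0,-0.469],"hand":60},
    {"dp":[-22,-449,0],"angular":[0,0,-0.469],"hand":60},
    {"dp":[-22,-449,0],"angular":[0,0,-0.469],"hand":60},
    {"dp":[-22,-449,0],"angular":[0,0,-0.469],"hand":60},
    {"dp":[-22,-449,0],"angular":[0,0,-0.469],"hand":60},
    {"dp":[-22,-449,0],"angular":[0,0,-0.469],"hand":60},
    {"dp":[-22,-449,0],"angular":[0,0,-0.469],"hand":60},
    {"dp":[-22,-449,0],"angular":[0,0,-0.469],"hand":60},
    {"dp":[-22,-449,0],"angular":[0,0,-0.469],"hand":60},
    {"dp":[-22,-449,0],"angular":[0,0,-0.469],"hand":60},
    {"dp":[-22,-449,0],"angular":[0,0,-0.469],"hand":60},
    {"dp":[-22,-449,-20],"angular":[0,0,-0.469],"hand":60},
    {"dp":[-22,-449,-20],"angular":[0,0,-0.469],"hand":60},
    {"dp":[-22,-449,-20],"angular":[0,0,-0.469],"hand":60},
  ],
)

```text
t: 12.68
tcp_pos: [0.5034, -0.1513, 0.269]
eef_rot: [-0.001, 0.686, 0.728, -0.001]
ft_force: [0.9, 0.4, 0.1]
width: 0.645
gripper_force: 0.0
```

```bash
python3 - <<'E'
from h import *
t=cam('top','t3.png');s=cam('side','s3.png')
z=lambda i,x,y,w=65:cv2.resize(i['frame'][y:y+w,x:x+w],(300,300),interpolation=cv2.INTER_CUBIC)
cv2.imwrite('pics/c6.png',np.vstack([np.hstack([z(t,185,155),z(s,195,145)]),np.hstack([z(t,335,172),z(s,330,197)])]))
for dz in (0,.003,.006,.012):
  print(dz,[fitlid([i],'round',[.526,.3175,.5],.108+dz) for i in(t,)])
E
```

```text
0 [(array([0.52961566, 0.31992272, 0.61760328]), np.float64(624.9711679111449))]
0.003 [(array([0.52753389, 0.31859585, 0.5992741 ]), np.float64(627.8391901242185))]
0.006 [(array([0.52612511, 0.31743868, 0.55339637]), np.float64(676.1864315464015))]
0.012 [(array([0.52284801, 0.31519433, 0.67630654]), np.float64(682.2015054860458))]
```

View pics/c6.png

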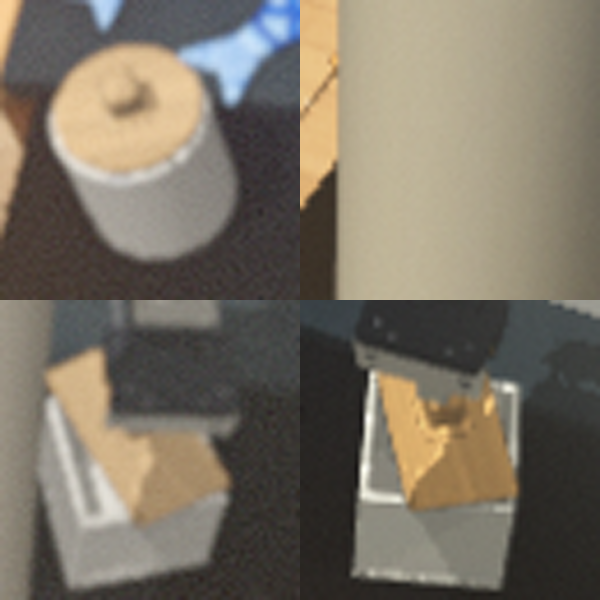

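The round lid sits flat in the round canister, and the hand is centred over the oblong lid. Grasping it.

>>> step_arm(
  increments=[
    {"dp":[1,0,-30],"angular":[0,0,0],"hand":60},
    {"dp":[1,0,-50],"angular":[0,0,0],"hand":60},
    {"dp":[1,0,-60],"angular":[0,0,0],"hand":60},
    {"dp":[1,0,-60],"angular":[0,0,0],"hand":60},
    {"dp":[1,0,-60],"angular":[0,0,0],"hand":15},
    {"dp":[1,0,-60],"angular":[0,0,0],"hand":15},
    {"dp":[1,0,-60],"angular":[0,0,0],"hand":15},
    {"dp":[1,0,-60],"angular":[0,0,0],"hand":15},
    {"dp":[1,0,-60],"angular":[0,0,0],"hand":15},
    {"dp":[1,0,-60],"angular":[0,0,0],"hand":15},
    {"dp":[1,0,-60],"angular":[0,0,0],"hand":15},
  ],
)

```text
t: 13.7
tcp_pos: [0.5048, -0.1519, 0.2104]
eef_rot: [0.0, 0.686, 0.728, 0.0]
ft_force: [-1.6, 0.1, 8.5]
width: 0.331
gripper_force: 25.0
```

The opening of 31 mm shows the hand is about 30° off the knob; I misread the previous tool yaw. I'll open, rise, turn back and re-measure.

>>> step_arm(
  increments=[
    {"dp":[0,0,0],"angular":[0,0,0],"hand":60},
    {"dp":[0,0,0],"angular":[0,0,0],"hand":60},
    {"dp":[0,0,0],"angular":[0,0,0],"hand":60},
    {"dp":[0,0,0],"angular":[0,0,0],"hand":60},
    {"dp":[0,0,38],"angular":[0,0,0],"hand":60},
    {"dp":[0,0,76],"angular":[0,0,0],"hand":60},
    {"dp":[0,0,110],"angular":[0,0,0.515],"hand":60},
    {"dp":[0,0,130],"angular":[0,0,0.515],"hand":60},
    {"dp":[0,0,130],"angular":[0,0,0.515],"hand":60},
    {"dp":[0,0,130],"angular":[0,0,0.515],"hand":60},
    {"dp":[0,0,130],"angular":[0,0,0.515],"hand":60},
  ],
)

```text
t: 14.62
tcp_pos: [0.5047, -0.1519, 0.3403]
eef_rot: [0.001, 0.475, 0.88, 0.0]
ft_force: [-0.0, -0.6, 0.2]
width: 0.645
gripper_force: 0.0
```

```bash
python3 - <<'E'
from h import *
t=cam('top','t4.png');s=cam('side','s4.png')
z=lambda i,x,y,w=65:cv2.resize(i['frame'][y:y+w,x:x+w],(300,300),interpolation=cv2.INTER_CUBIC)
cv2.imwrite('pics/c7.png',np.vstack([np.hstack([z(t,335,172),z(s,330,197)]),np.hstack([z(t,398,180),z(s,250,180)])]))
print(fitlid([s],'oblong',[.504,-.152,.57],.1))
E
```

```text
(array([ 0.50732864, -0.15201006,  0.55899593]), np.float64(13.39251512728325))
```

View pics/c7.png

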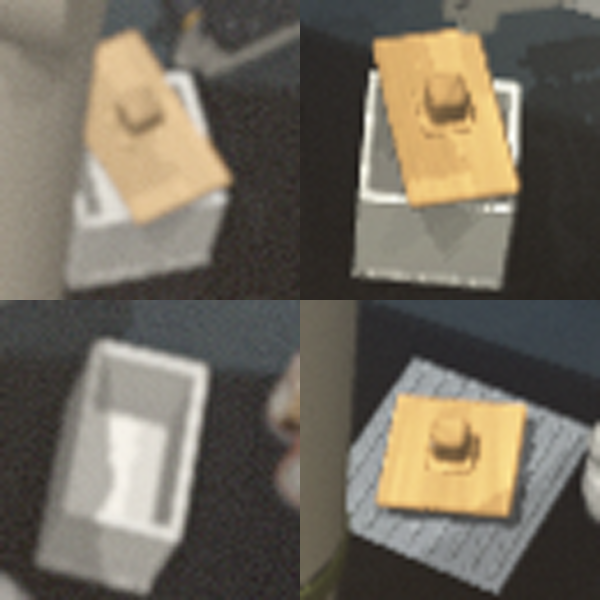

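The oblong lid still lies on the square canister, shifted about 2 mm in x. The square lid is flat on the mat. Regrasping.

>>> step_arm(
  increments=[
    {"dp":[2,0,-40],"angular":[0,0,-0.012],"hand":60},
    {"dp":[2,0,-80],"angular":[0,0,-0.012],"hand":60},
    {"dp":[2,0,-110],"angular":[0,0,-0.012],"hand":60},
    {"dp":[2,0,-130],"angular":[0,0,-0.012],"hand":60},
    {"dp":[2,0,-130],"angular":[0,0,-0.012],"hand":60},
    {"dp":[2,0,-130],"angular":[0,0,-0.012],"hand":15},
    {"dp":[2,0,-130],"angular":[0,0,-0.012],"hand":15},
    {"dp":[2,0,-130],"angular":[0,0,-0.012],"hand":15},
    {"dp":[2,0,-130],"angular":[0,0,-0.012],"hand":15},
    {"dp":[2,0,-130],"angular":[0,0,-0.012],"hand":15},
    {"dp":[2,0,-130],"angular":[0,0,-0.012],"hand":15},
    {"dp":[2,0,-130],"angular":[0,0,-0.012],"hand":15},
    {"dp":[2,0,-130],"angular":[0,0,-0.012],"hand":15},
  ],
)

```text
t: 15.8
tcp_pos: [0.5068, -0.1519, 0.2102]
eef_rot: [0.0, 0.483, 0.875, 0.0]
ft_force: [-1.6, 0.9, 5.1]
width: 0.255
gripper_force: 25.0
```

>>> step_arm(
  increments=[
    {"dp":[0,0,40],"angular":[0,0,0],"hand":15},
    {"dp":[0,0,80],"angular":[0,0,0],"hand":15},
    {"dp":[0,0,95],"angular":[0,0,0],"hand":15},
    {"dp":[0,0,95],"angular":[0,0,0],"hand":15},
    {"dp":[-4,-197,95],"angular":[0,0,-0.739],"hand":15},
    {"dp":[-4,-197,95],"angular":[0,0,-0.739],"hand":15},
    {"dp":[-4,-197,95],"angular":[0,0,-0.739],"hand":15},
    {"dp":[-4,-197,95],"angular":[0,0,-0.739],"hand":15},
    {"dp":[-4,-197,95],"angular":[0,0,-0.739],"hand":15},
    {"dp":[-4,-197,95],"angular":[0,0,-0.739],"hand":15},
    {"dp":[-4,-197,95],"angular":[0,0,-0.739],"hand":15},
    {"dp":[-4,-197,70],"angular":[0,0,-0.739],"hand":15},
    {"dp":[-4,-197,35],"angular":[0,0,-0.739],"hand":15},
    {"dp":[-4,-197,20],"angular":[0,0,-0.739],"hand":15},
    {"dp":[-4,-197,20],"angular":[0,0,-0.739],"hand":15},
  ],
)

```text
t: 17.05
tcp_pos: [0.5016, -0.346, 0.2255]
eef_rot: [-0.004, 0.765, 0.644, -0.001]
ft_force: [0.2, 0.5, -1.1]
width: 0.254
gripper_force: 25.0
```

```bash
python3 - <<'E'
from h import *
T=cam('top','t5.png');S=cam('side','s5.png');k=65/300;print(robot.get_state()['tcp_pos'])
P=lambda c,o,l,X:[(c,np.array(o)+np.array(uv)*k-.4,x) for uv,x in zip(l,X)]
a,b=.066,.038;X=[(a,b,.09),(a,-b,.09),(-a,-b,.09),(-a,b,.09),(-a,b,0),(-a,-b,0)]
A=P(T,(398,180),[(98,38),(209,66),(177,242),(62,212),(36,266),(148,293)],X);B=P(S,(392,225),[(143,15),(251,72),(162,224),(50,163),(28,229),(134,290)],X)
for o in(A+B,A,B):print(fitpts(o,[.5,-.35,-.18]))
for z in (.12,.13): print(z,fitlid([S],'oblong',[.503,-.349,-.18],z),fitlid([T],'oblong',[.503,-.349,-.18],z))
z=lambda i,x,y,w=80:cv2.resize(i['frame'][y:y+w,x:x+w],(390,390),interpolation=cv2.INTER_CUBIC)
cv2.imwrite('pics/c8.png',np.hstack([z(T,390,165),z(S,380,205)]))
E
```

```text
[ 0.50277443 -0.34784341  0.2291362 ]
(array([ 0.50268141, -0.34851781, -0.18502775]), np.float64(0.5913521645658196))
(array([ 0.50052513, -0.34752883, -0.18673529]), np.float64(0.38720240912656123))
(array([ 0.50458592, -0.34913568, -0.18267946]), np.float64(0.3974142792655661))
0.12 (array([ 0.50206262, -0.34740787, -0.18543598]), np.float64(611.2441811593249)) (array([ 0.49791247, -0.3420663 , -0.12629724]), np.float64(564.4655174131719))
0.13 (array([ 0.49416741, -0.34637662, -0.18285424]), np.float64(632.813090908156)) (array([ 0.49277683, -0.3407025 , -0.14231402]), np.float64(588.8913082917752))
```

View pics/c8.png

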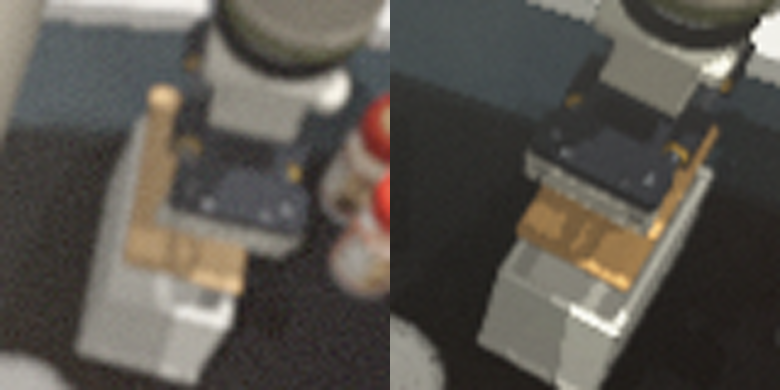

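The lid is aligned with the oblong mouth and above it. Lowering and checking force.

>>> step_arm(
  increments=[
    {"dp":[0,0,-8],"angular":[0,0,-0.006],"hand":15},
    {"dp":[0,0,-16],"angular":[0,0,-0.006],"hand":15},
    {"dp":[0,0,-24],"angular":[0,0,-0.006],"hand":15},
    {"dp":[0,0,-24],"angular":[0,0,-0.006],"hand":15},
    {"dp":[0,0,-24],"angular":[0,0,-0.006],"hand":15},
  ],
)

```text
t: 17.57
tcp_pos: [0.5026, -0.3487, 0.2054]
eef_rot: [-0.0, 0.769, 0.64, -0.0]
ft_force: [0.2, -0.0, -1.5]
width: 0.258
gripper_force: 25.0
```

>>> step_arm(
  increments=[
    {"dp":[0,0,-4],"angular":[0,0,0],"hand":15},
    {"dp":[0,0,-7],"angular":[0,0,0],"hand":15},
    {"dp":[0,0,-10],"angular":[0,0,0],"hand":15},
    {"dp":[0,0,-10],"angular":[0,0,0],"hand":15},
  ],
)

```text
t: 17.9
tcp_pos: [0.5026, -0.3487, 0.1952]
eef_rot: [-0.0, 0.769, 0.64, -0.0]
ft_force: [0.2, 0.7, -1.6]
width: 0.257
gripper_force: 25.0
```

In cleanly without contact. Pressing home.

>>> step_arm(
  increments=[
    {"dp":[0,0,-3],"angular":[0,0,0],"hand":15},
    {"dp":[0,0,-6],"angular":[0,0,0],"hand":15},
    {"dp":[0,0,-8],"angular":[0,0,0],"hand":15},
    {"dp":[0,0,-10],"angular":[0,0,0],"hand":15},
    {"dp":[0,0,-10],"angular":[0,0,0],"hand":15},
  ],
)

```text
t: 18.32
tcp_pos: [0.5026, -0.3491, 0.1877]
eef_rot: [0.0, 0.769, 0.639, 0.001]
ft_force: [-5.0, 3.6, 21.6]
width: 0.253
gripper_force: 25.0
```

>>> step_arm(
  increments=[
    {"dp":[0,0,2],"angular":[0,0,0],"hand":60},
    {"dp":[0,0,2],"angular":[0,0,0],"hand":60},
    {"dp":[0,0,2],"angular":[0,0,0],"hand":60},
    {"dp":[0,0,2],"angular":[0,0,0],"hand":60},
    {"dp":[0,0,40],"angular":[0,0,0],"hand":60},
    {"dp":[0,0,80],"angular":[0,0,0],"hand":60},
    {"dp":[0,0,105],"angular":[0,0,0],"hand":60},
    {"dp":[0,0,105],"angular":[0,0,0],"hand":60},
  ],
)

```text
t: 18.98
tcp_pos: [0.504, -0.3504, 0.2956]
eef_rot: [0.003, 0.769, 0.639, 0.001]
ft_force: [0.5, -0.0, -0.5]
width: 0.647
gripper_force: 0.0
```

>>> step_arm(
  increments=[
    {"dp":[-5,454,0],"angular":[0,0,0.483],"hand":60},
    {"dp":[-5,454,0],"angular":[0,0,0.483],"hand":60},
    {"dp":[-5,454,0],"angular":[0,0,0.483],"hand":60},
    {"dp":[-5,454,0],"angular":[0,0,0.483],"hand":60},
    {"dp":[-5,454,0],"angular":[0,0,0.483],"hand":60},
    {"dp":[-5,454,0],"angular":[0,0,0.483],"hand":60},
    {"dp":[-5,454,0],"angular":[0,0,0.483],"hand":60},
    {"dp":[-5,454,0],"angular":[0,0,0.483],"hand":60},
    {"dp":[-5,454,0],"angular":[0,0,0.483],"hand":60},
    {"dp":[-5,454,0],"angular":[0,0,0.483],"hand":60},
    {"dp":[-5,454,0],"angular":[0,0,0.483],"hand":60},
    {"dp":[-5,454,0],"angular":[0,0,0.483],"hand":60},
    {"dp":[-5,454,-40],"angular":[0,0,0.483],"hand":60},
    {"dp":[-5,454,-80],"angular":[0,0,0.483],"hand":60},
    {"dp":[-5,454,-110],"angular":[0,0,0.483],"hand":60},
    {"dp":[-5,454,-110],"angular":[0,0,0.483],"hand":60},
    {"dp":[-5,454,-110],"angular":[0,0,0.483],"hand":60},
  ],
)

```text
t: 20.4
tcp_pos: [0.497, 0.1045, 0.1795]
eef_rot: [-0.001, 0.594, 0.805, -0.002]
ft_force: [0.6, -0.4, -0.5]
width: 0.646
gripper_force: 0.0
```

```bash
python3 - <<'E'
from h import *
T=cam('top','t6.png');S=cam('side','s6.png')
z=lambda i,x,y,w=65:cv2.resize(i['frame'][y:y+w,x:x+w],(300,300),interpolation=cv2.INTER_CUBIC)
cv2.imwrite('pics/c9.png',np.vstack([np.hstack([z(T,335,172),z(S,330,197)]),np.hstack([z(T,398,180),z(S,392,225)])]))
E
```

```text
(no output)
```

View pics/c9.png

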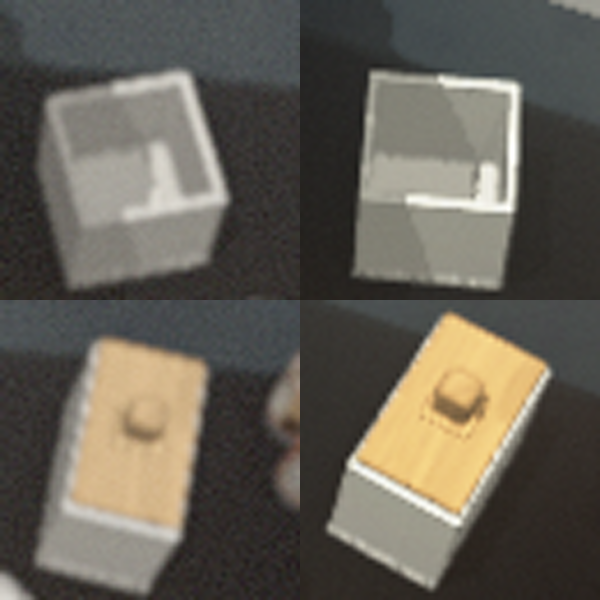

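The oblong lid is seated with an even rim all round, and the square mouth is fully visible. Grasping the square lid while I refit the square canister.

>>> step_arm(
  increments=[
    {"dp":[0,0,-30],"angular":[0,0,0],"hand":60},
    {"dp":[0,0,-55],"angular":[0,0,0],"hand":60},
    {"dp":[0,0,-64],"angular":[0,0,0],"hand":60},
    {"dp":[0,0,-64],"angular":[0,0,0],"hand":60},
    {"dp":[0,0,-64],"angular":[0,0,0],"hand":15},
    {"dp":[0,0,-64],"angular":[0,0,0],"hand":15},
    {"dp":[0,0,-64],"angular":[0,0,0],"hand":15},
    {"dp":[0,0,-64],"angular":[0,0,0],"hand":15},
    {"dp":[0,0,-64],"angular":[0,0,0],"hand":15},
    {"dp":[0,0,-64],"angular":[0,0,0],"hand":15},
    {"dp":[0,0,-64],"angular":[0,0,0],"hand":15},
    {"dp":[0,0,-64],"angular":[0,0,0],"hand":15},
  ],
)

```text
t: 21.5
tcp_pos: [0.4979, 0.1052, 0.1172]
eef_rot: [0.0, 0.593, 0.805, 0.0]
ft_force: [-0.4, 0.7, 7.1]
width: 0.258
gripper_force: 25.0
```

```bash
python3 - <<'E'
from h import *
T=cam('top');S=cam('side');k=65/300
P=lambda c,o,l,X:[(c,np.array(o)+np.array(uv)*k-.4,x) for uv,x in zip(l,X)]
a=.049;X=[(a,a,.1),(a,-a,.1),(-a,-a,.1),(-a,a,.1),(-a,a,0),(-a,-a,0)]
A=P(T,(335,172),[(44,98),(189,70),(228,203),(82,227),(70,288),(210,262)],X);B=P(S,(330,197),[(71,72),(221,82),(215,212),(59,198),(53,277),(200,290)],X)
for o in(A+B,A,B):print(fitpts(o,[.5,-.15,.3]))
E
```

```text
(array([ 0.49775605, -0.15391247,  0.30011158]), np.float64(0.4060692818984476))
(array([ 0.49638031, -0.15333754,  0.29996355]), np.float64(0.3720992056659776))
(array([ 0.498939  , -0.15428275,  0.29910929]), np.float64(0.1615992176698074))
```

>>> step_arm(
  increments=[
    {"dp":[0,0,40],"angular":[0,0,0],"hand":15},
    {"dp":[0,0,80],"angular":[0,0,0],"hand":15},
    {"dp":[0,0,120],"angular":[0,0,0],"hand":15},
    {"dp":[0,0,160],"angular":[0,0,0],"hand":15},
    {"dp":[0,0,182],"angular":[0,0,0],"hand":15},
    {"dp":[0,0,182],"angular":[0,0,0],"hand":15},
    {"dp":[0,-259,182],"angular":[0,0,0],"hand":15},
    {"dp":[0,-259,182],"angular":[0,0,0],"hand":15},
    {"dp":[0,-259,182],"angular":[0,0,0],"hand":15},
    {"dp":[0,-259,182],"angular":[0,0,0],"hand":15},
    {"dp":[0,-259,182],"angular":[0,0,0],"hand":15},
    {"dp":[0,-259,182],"angular":[0,0,0],"hand":15},
    {"dp":[0,-259,182],"angular":[0,0,0],"hand":15},
    {"dp":[0,-259,182],"angular":[0,0,0],"hand":15},
    {"dp":[0,-259,145],"angular":[0,0,0],"hand":15},
    {"dp":[0,-259,110],"angular":[0,0,0],"hand":15},
    {"dp":[0,-259,100],"angular":[0,0,0],"hand":15},
    {"dp":[0,-259,100],"angular":[0,0,0],"hand":15},
    {"dp":[0,-259,100],"angular":[0,0,0],"hand":15},
  ],
)

```text
t: 23.18
tcp_pos: [0.4977, -0.1531, 0.2166]
eef_rot: [-0.001, 0.593, 0.805, -0.0]
ft_force: [0.8, -0.3, -0.7]
width: 0.257
gripper_force: 25.0
```

Lid bottom at about 0.105; enter by 10 mm.

>>> step_arm(
  increments=[
    {"dp":[0,0,-4],"angular":[0,0,0],"hand":15},
    {"dp":[0,0,-7],"angular":[0,0,0],"hand":15},
    {"dp":[0,0,-10],"angular":[0,0,0],"hand":15},
    {"dp":[0,0,-10],"angular":[0,0,0],"hand":15},
  ],
)

```text
t: 23.52
tcp_pos: [0.4979, -0.1537, 0.207]
eef_rot: [0.0, 0.593, 0.805, 0.0]
ft_force: [0.2, 0.2, -1.1]
width: 0.259
gripper_force: 25.0
```

>>> step_arm(
  increments=[
    {"dp":[0,0,-3],"angular":[0,0,0],"hand":15},
    {"dp":[0,0,-6],"angular":[0,0,0],"hand":15},
    {"dp":[0,0,-9],"angular":[0,0,0],"hand":15},
    {"dp":[0,0,-11],"angular":[0,0,0],"hand":15},
    {"dp":[0,0,-11],"angular":[0,0,0],"hand":15},
  ],
)

```text
t: 23.93
tcp_pos: [0.498, -0.1544, 0.1971]
eef_rot: [0.001, 0.594, 0.805, 0.0]
ft_force: [-4.1, -0.7, 20.7]
width: 0.251
gripper_force: 25.0
```

Seated. Release, rise and withdraw to the far left for a full look.

>>> step_arm(
  increments=[
    {"dp":[0,0,2],"angular":[0,0,0],"hand":60},
    {"dp":[0,0,2],"angular":[0,0,0],"hand":60},
    {"dp":[0,0,2],"angular":[0,0,0],"hand":60},
    {"dp":[0,0,2],"angular":[0,0,0],"hand":60},
    {"dp":[0,0,40],"angular":[0,0,0],"hand":60},
    {"dp":[0,0,80],"angular":[0,0,0],"hand":60},
    {"dp":[0,0,105],"angular":[0,0,0],"hand":60},
    {"dp":[0,0,105],"angular":[0,0,0],"hand":60},
    {"dp":[0,230,105],"angular":[0,0,0],"hand":60},
    {"dp":[0,230,105],"angular":[0,0,0],"hand":60},
    {"dp":[0,230,105],"angular":[0,0,0],"hand":60},
    {"dp":[0,230,105],"angular":[0,0,0],"hand":60},
    {"dp":[0,230,105],"angular":[0,0,0],"hand":60},
    {"dp":[0,230,105],"angular":[0,0,0],"hand":60},
    {"dp":[0,230,105],"angular":[0,0,0],"hand":60},
    {"dp":[0,230,105],"angular":[0,0,0],"hand":60},
  ],
)

```text
t: 25.27
tcp_pos: [0.4974, 0.0775, 0.2999]
eef_rot: [-0.0, 0.592, 0.806, -0.0]
ft_force: [-0.2, -0.5, -0.8]
width: 0.645
gripper_force: 0.0
```

```bash
python3 - <<'E'
from h import *
T=cam('top','t7.png');S=cam('side','s7.png')
z=lambda i,x,y,w=65:cv2.resize(i['frame'][y:y+w,x:x+w],(260,260),interpolation=cv2.INTER_CUBIC)
cv2.imwrite('pics/c10.png',np.vstack([np.hstack([z(i,*a) for a in l]) for i,l in((T,((185,155),(335,172),(398,180))),(S,((195,145),(330,197),(392,225))))]))
print(fitlid([T,S],'square',[.498,-.154,.3],.088),robot.get_state()['tcp_pos'])
E
```

```text
(array([ 0.50111068, -0.15349666,  0.30323043]), np.float64(25.29998795341148)) [0.49755823 0.07519311 0.30022546]
```

View pics/c10.png

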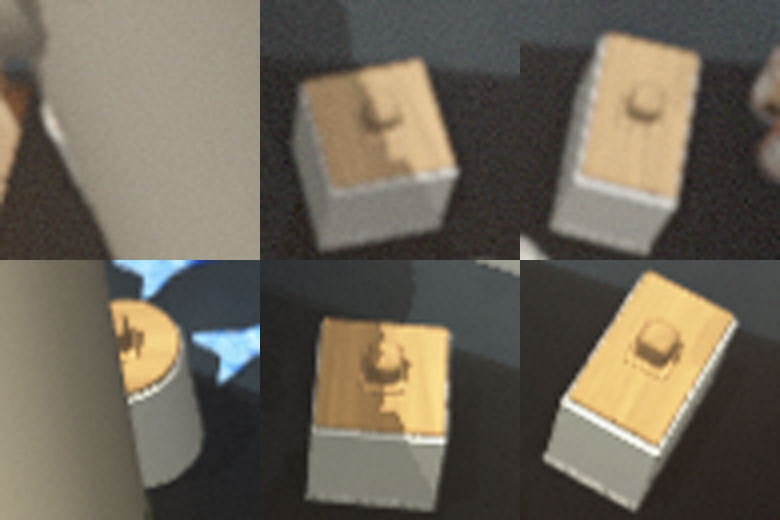

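```bash
python3 - <<'E'
from h import *
L=lambda n,f:dict(cam(n),frame=f) if f is not None else cam(n)
T=cam('top');S=cam('side')
t6=dict(T,frame=cv2.imread('pics/t6.png'));s6=dict(S,frame=cv2.imread('pics/s6.png'));t3=dict(T,frame=cv2.imread('pics/t3.png'))
for n,i in(('TS',[t6,s6]),('T',[t6]),('S',[s6])): print('ob',n,fitlid(i,'oblong',[.5027,-.3485,-.185],.078))
for n,i in(('T',[T]),('S',[S])): print('sq',n,fitlid(i,'square',[.498,-.154,.3],.088))
for d in(-.003,.003,.006): print(d,fitlid([t6,s6],'oblong',[.5027,-.3485,-.185],.078+d),fitlid([T,S],'square',[.498,-.154,.3],.088+d))
E
```

```text
ob TS (array([ 0.50588735, -0.34850379, -0.18303245]), np.float64(44.78749988538548))
ob T (array([ 0.50515925, -0.34889156, -0.17870707]), np.float64(28.29086209936581))
ob S (array([ 0.50610969, -0.3482912 , -0.18645417]), np.float64(11.806881196545152))
sq T (array([ 0.50097762, -0.15384326,  0.30719455]), np.float64(10.104993045375497))
sq S (array([ 0.5011476 , -0.15292395,  0.30074686]), np.float64(11.900519967684758))
-0.003 (array([ 0.507577  , -0.34874793, -0.19003168]), np.float64(47.220851781971085)) (array([ 0.50277938, -0.15316699,  0.30593147]), np.float64(27.91174388263633))
0.003 (array([ 0.50391131, -0.34827045, -0.17742194]), np.float64(47.37498592731488)) (array([ 0.49936284, -0.15369116,  0.30509796]), np.float64(23.66594520519534))
0.006 (array([ 0.50214015, -0.34786127, -0.17965277]), np.float64(55.56657744506733)) (array([ 0.49744732, -0.15366009,  0.30782344]), np.float64(27.136933501173022))
```

Both seated lids fit about 3 mm further along x than the canisters do. That may be an edge effect or slight proudness. I'll check by touching the knob tops with closed fingers: seated, contact comes at TCP z = 0.220 for the square lid.

>>> step_arm(
  increments=[
    {"dp":[0,-229,0],"angular":[0,0,0],"hand":0},
    {"dp":[0,-229,0],"angular":[0,0,0],"hand":0},
    {"dp":[0,-229,0],"angular":[0,0,0],"hand":0},
    {"dp":[0,-229,0],"angular":[0,0,0],"hand":0},
    {"dp":[0,-229,0],"angular":[0,0,0],"hand":0},
    {"dp":[0,-229,0],"angular":[0,0,0],"hand":0},
    {"dp":[0,-229,0],"angular":[0,0,0],"hand":0},
    {"dp":[0,-229,-30],"angular":[0,0,0],"hand":0},
    {"dp":[0,-229,-60],"angular":[0,0,0],"hand":0},
    {"dp":[0,-229,-70],"angular":[0,0,0],"hand":0},
    {"dp":[0,-229,-70],"angular":[0,0,0],"hand":0},
    {"dp":[0,-229,-70],"angular":[0,0,0],"hand":0},
  ],
)

```text
t: 26.47
tcp_pos: [0.4976, -0.153, 0.2309]
eef_rot: [-0.001, 0.594, 0.805, -0.0]
ft_force: [0.5, -0.4, 0.5]
width: 0.005
gripper_force: 0.0
```

>>> step_arm(
  increments=[
    {"dp":[0,0,-3],"angular":[0,0,0],"hand":0},
    {"dp":[0,0,-6],"angular":[0,0,0],"hand":0},
    {"dp":[0,0,-6],"angular":[0,0,0],"hand":0},
    {"dp":[0,0,-6],"angular":[0,0,0],"hand":0},
  ],
)

```text
t: 26.8
tcp_pos: [0.498, -0.1528, 0.2253]
eef_rot: [0.0, 0.593, 0.805, 0.0]
ft_force: [-0.3, 0.4, 0.5]
width: 0.002
gripper_force: 0.0
```

>>> step_arm(
  increments=[
    {"dp":[0,0,-2],"angular":[0,0,0],"hand":0},
    {"dp":[0,0,-3],"angular":[0,0,0],"hand":0},
    {"dp":[0,0,-3],"angular":[0,0,0],"hand":0},
  ],
)

```text
t: 27.05
tcp_pos: [0.4977, -0.1528, 0.2217]
eef_rot: [-0.0, 0.593, 0.805, -0.0]
ft_force: [0.2, -0.1, 0.8]
width: 0.007
gripper_force: 0.0
```

>>> step_arm(
  increments=[
    {"dp":[0,0,-2],"angular":[0,0,0],"hand":0},
    {"dp":[0,0,-4],"angular":[0,0,0],"hand":0},
    {"dp":[0,0,-4],"angular":[0,0,0],"hand":0},
  ],
)

```text
t: 27.3
tcp_pos: [0.4978, -0.153, 0.2203]
eef_rot: [0.0, 0.594, 0.805, 0.001]
ft_force: [-8.2, 3.4, 37.9]
width: 0.008
gripper_force: 19.4
```

The square lid is seated: hard stop at 0.220. Same check on the oblong lid (expect 0.210).

>>> step_arm(
  increments=[
    {"dp":[0,0,35],"angular":[0,0,0],"hand":0},
    {"dp":[5,-196,35],"angular":[0,0,0],"hand":0},
    {"dp":[5,-196,35],"angular":[0,0,0],"hand":0},
    {"dp":[5,-196,35],"angular":[0,0,0],"hand":0},
    {"dp":[5,-196,35],"angular":[0,0,0],"hand":0},
    {"dp":[5,-196,35],"angular":[0,0,0],"hand":0},
    {"dp":[5,-196,15],"angular":[0,0,0],"hand":0},
    {"dp":[5,-196,3],"angular":[0,0,0],"hand":0},
    {"dp":[5,-196,-3],"angular":[0,0,0],"hand":0},
    {"dp":[5,-196,-3],"angular":[0,0,0],"hand":0},
    {"dp":[5,-196,-3],"angular":[0,0,0],"hand":0},
  ],
)

```text
t: 28.22
tcp_pos: [0.503, -0.3475, 0.2144]
eef_rot: [-0.001, 0.593, 0.805, 0.0]
ft_force: [0.2, -0.4, 1.0]
width: 0.007
gripper_force: 0.0
```

>>> step_arm(
  increments=[
    {"dp":[0,0,-2],"angular":[0,0,0],"hand":0},
    {"dp":[0,0,-4],"angular":[0,0,0],"hand":0},
    {"dp":[0,0,-5],"angular":[0,0,0],"hand":0},
    {"dp":[0,0,-6],"angular":[0,0,0],"hand":0},
    {"dp":[0,0,-6],"angular":[0,0,0],"hand":0},
  ],
)

```text
t: 28.63
tcp_pos: [0.5032, -0.3484, 0.2104]
eef_rot: [0.001, 0.593, 0.805, 0.001]
ft_force: [-2.4, 3.7, 15.2]
width: -0.001
gripper_force: 7.4
```

Seated too. Now the round lid (expect 0.240).

>>> step_arm(
  increments=[
    {"dp":[0,0,40],"angular":[0,0,0],"hand":0},
    {"dp":[0,0,80],"angular":[0,0,0],"hand":0},
    {"dp":[0,0,80],"angular":[0,0,0],"hand":0},
    {"dp":[23,665,80],"angular":[0,0,0],"hand":0},
    {"dp":[23,665,80],"angular":[0,0,0],"hand":0},
    {"dp":[23,665,80],"angular":[0,0,0],"hand":0},
    {"dp":[23,665,80],"angular":[0,0,0],"hand":0},
    {"dp":[23,665,80],"angular":[0,0,0],"hand":0},
    {"dp":[23,665,80],"angular":[0,0,0],"hand":0},
    {"dp":[23,665,80],"angular":[0,0,0],"hand":0},
    {"dp":[23,665,80],"angular":[0,0,0],"hand":0},
    {"dp":[23,665,80],"angular":[0,0,0],"hand":0},
    {"dp":[23,665,80],"angular":[0,0,0],"hand":0},
    {"dp":[23,665,80],"angular":[0,0,0],"hand":0},
    {"dp":[23,665,80],"angular":[0,0,0],"hand":0},
    {"dp":[23,665,80],"angular":[0,0,0],"hand":0},
    {"dp":[23,665,80],"angular":[0,0,0],"hand":0},
    {"dp":[23,665,80],"angular":[0,0,0],"hand":0},
    {"dp":[23,665,80],"angular":[0,0,0],"hand":0},
    {"dp":[23,665,80],"angular":[0,0,0],"hand":0},
  ],
)

```text
t: 30.3
tcp_pos: [0.5242, 0.326, 0.2884]
eef_rot: [-0.001, 0.589, 0.808, 0.002]
ft_force: [-0.0, 0.6, -0.2]
width: 0.005
gripper_force: 0.0
```

>>> step_arm(
  increments=[
    {"dp":[0,0,-20],"angular":[0,0,0],"hand":0},
    {"dp":[0,0,-35],"angular":[0,0,0],"hand":0},
    {"dp":[0,0,-43],"angular":[0,0,0],"hand":0},
    {"dp":[0,0,-43],"angular":[0,0,0],"hand":0},
    {"dp":[0,0,-43],"angular":[0,0,0],"hand":0},
  ],
)

```text
t: 30.72
tcp_pos: [0.5258, 0.3159, 0.2458]
eef_rot: [-0.0, 0.594, 0.805, -0.0]
ft_force: [0.2, -0.1, 0.5]
width: 0.006
gripper_force: 0.0
```

>>> step_arm(
  increments=[
    {"dp":[0,1,-2],"angular":[0,0,0],"hand":0},
    {"dp":[0,1,-4],"angular":[0,0,0],"hand":0},
    {"dp":[0,1,-6],"angular":[0,0,0],"hand":0},
    {"dp":[0,1,-8],"angular":[0,0,0],"hand":0},
    {"dp":[0,1,-8],"angular":[0,0,0],"hand":0},
  ],
)

```text
t: 31.13
tcp_pos: [0.5261, 0.3172, 0.2404]
eef_rot: [-0.0, 0.594, 0.805, 0.001]
ft_force: [-6.0, -2.7, 22.0]
width: 0.009
gripper_force: 11.4
```

All three stop at their seated heights. I'll withdraw clear and hand in.

>>> step_arm(
  increments=[
    {"dp":[0,0,40],"angular":[0,0,0],"hand":0},
    {"dp":[0,0,80],"angular":[0,0,0],"hand":0},
    {"dp":[0,0,100],"angular":[0,0,0],"hand":0},
    {"dp":[0,-100,100],"angular":[0,0,0],"hand":0},
    {"dp":[0,-210,100],"angular":[0,0,0],"hand":0},
    {"dp":[0,-210,100],"angular":[0,0,0],"hand":0},
    {"dp":[0,-210,100],"angular":[0,0,0],"hand":0},
    {"dp":[0,-210,100],"angular":[0,0,0],"hand":0},
    {"dp":[0,-210,100],"angular":[0,0,0],"hand":0},
    {"dp":[0,-210,100],"angular":[0,0,0],"hand":0},
    {"dp":[0,-210,100],"angular":[0,0,0],"hand":0},
  ],
)

```text
t: 32.05
tcp_pos: [0.5259, 0.1074, 0.3381]
eef_rot: [0.0, 0.594, 0.805, 0.001]
ft_force: [-0.1, 0.2, -0.4]
width: 0.007
gripper_force: 0.0
```

```bash
python3 -c "
from bench import robot
print(robot.get_state()['tcp_pos']);print(robot.hand_in())"
```

```text
[0.52593686 0.10737707 0.33806796]
the job is handed in; nothing more can be done
None
```

All three lids are pressed onto their matching canisters, each confirmed at its seated height by touching the knob; the square lid waited on the drying mat meanwhile, and the job is handed in at about 32 s.

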